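# Hook a dropped mounting frame out from behind the desk's cable guard

## Robot

A 6-joint arm with a two-finger parallel gripper is mounted at the origin on the work surface. World frame = base frame: x ahead of the robot, y to its left, z up, the work surface at z = 0. Lengths are in m, angles in rad, forces in N, time in s.
With the tool pointing down it reaches from about 0.225 to 0.875 m from the base axis. Payload 3.4 kg.
Tool frame: the origin (TCP) lies midway between the tips of the shut fingers; the grasp point (between the pads) lies 19 mm behind it (manip.grasp_offset is the distance from the TCP to the grasp point, in m); x points along the fingers, y is the direction in which the jaws open and shut, and the axes are right-handed (so a half turn about x gives the same grasp; the last joint's range is limited). The gripper opens to 85 mm and grips with 20 to 120 N. Pads are 22 mm wide; open, the fingers measure 114 mm over their backs; the gripper's body (76 mm by 85 mm) begins 54 mm behind the grasp point. The pads swing forward as they close: fully open they stand 13 mm farther back than shut.
Start: joints at [-1.469, 0.276, 1.505, -0, 1.361, -0.121], TCP at [0.127, -0.561, 0.231] pointing down, gripper open.
Joint ranges: [-2.89, 2.89], [-0.75, 2.08], [0.22, 2.7], [-1.18, 4.32], [0.11, 2.71], [-2.7, 2.7]. Speed limits (rad/s): [2.57, 2.57, 3.14, 3.14, 3.14, 3.14].

## Interface

Orientations are given as a unit quaternion [w, x, y, z].
In Python, from rig import manip gives the robot as it stands.
- The arm moves only by the shell command python3 -m creep 'ROWS' [OPENING] [FORCE]. ROWS is a JSON object of lists of equal length, an entry for each row: "delta_pos": the shift along the tool's x, y, z in cm, a list of three; "dr": the turn, a rotation vector about the tool's x, y, z in rad, a list of three. In form: {"delta_pos": [[dx, dy, dz], ...], "dr": [[rx, ry, rz], ...]}. A call has 1 to 10 rows; each row is the pose to reach, as a shift and turn from the pose commanded when the call began, along the tool's axes at that moment; what a row does not reach only later rows make up. A row lasts 1/10 s, in which the tool goes at most 50 mm and 8.59 degrees, less where a joint would pass 70% of its speed; a pose out of reach is approached as far as the arm can. A call with a gripper value outside its range is refused whole. OPENING is the opening, from -1 (shut) to 1 (fully open), set as the call begins (- or left out, the last holds). The fingers move at their own pace and stop on an object; FORCE is the grip in N (left out, the last holds). Time passes only in rows, so rows that repeat a pose let the fingers close. It gives the time, the measured TCP pose, the force and the opening at its end, in the units of the state.
- manip.get_state(): the state, without advancing time (a new reading comes with each control period).
- manip.get_image(name): name is "side" or "top"; returns a dict with "pixels" (384x512x3 uint8, blue, green, red), "depth" (384x512 float32, m along the optical axis (not along the pixel's ray), 0 where there is no reading), "intrinsics" (3x3 intrinsics, pixels), "k1" (the pictures are not rectified: a ray, as slopes to the right and down, at radius r is drawn at 1 + k1 r^2 times it, then the intrinsics apply), "rvec" (rotation vector, rad) and "tvec" (3), from world to camera coordinates, as OpenCV has them. Camera axes: x right, y down, z forward; pixel columns grow to the right and rows downward; lengths in m; the calibration is good to about 2 mm. A picture is of the moment at which its call begins.
- manip.sign_off(): hands the job in, once; it reports no verdict.
The state is a dict: "clock": time; "qpos": joint angles; "qd": joint speeds; "effort": joint torques, N m; "position": TCP position; "ee_rot": TCP orientation; "contact_force": force on the tool from outside, world axes, zero at the start; "moment": the same for the moment, N m; "width": finger opening in m.
Only numpy, scipy, OpenCV 4.12 (cv2) and the standard library are available. Lean on these libraries where they do the work, as an engineer would, in place of code of your own. Each camera call takes 0.05 s, during which the arm holds its last target. There are 200 camera calls.

## Task

A metal mounting frame has dropped behind the wire cable guard on the desk. Take the reach hook, reach in under the guard, feel gently for a free place in the frame's opening beside its sliding strap, let the hook down into it and draw the frame out until all of it lies flat on the desk in front of the guard, without touching the frame with the gripper. Then lift the hook out, stand it upright back on the mouse mat, let go of it, and leave the flask, the mug and the charging puck as they were.

Things in the scene. Friction and masses are not known exactly. Their poses are not given: they have to be found in the camera images.
- guard: Fixed steel wire cable guard, 360 mm wide (y), 130 high, 115 deep (x). Origin: on the desk under the middle of its front; +x away from the robot, into the space behind it; z up. Front wires every 60 mm, 85 to 130 mm up, then level over that space at 130 mm and down to a white trunking 30 mm high, whose face closes the space at x = +95 mm. Front legs at y = +-180 mm: 8 mm wire, 24 mm round feet.
- guard_slot (a point): Middle of the open slot under the guard's front, 82 mm above the desk: the underside of the bottom front bar. Below it, between the legs, all is open. Axes as the guard's.
- frame: Dropped part: loose flat dark steel mounting frame, 40 (its x) by 76 (y) by 8 mm thick, 50 to 120 g. Origin: centre of the underside, z up. Starts flat on the desk behind the guard, long side roughly along it. Bars 8 mm (long sides) and 9 mm (short sides) wide round one through opening, in which a strap slides.
- frame_opening (a point): Centre of the frame's opening at its top face, 8 mm above the underside. The opening is 24 (x) by 58 mm (y). A steel strap 24 mm wide (y), level with the top, bridges it in x; it slides stiffly in y, its centre anywhere within 15 mm of the middle. Where is not reported: a tip coming down on it stops about 8 mm above the desk.
- hook: Reach hook, loose, 0.2 kg, standing on the mat. Origin: centre of its foot's underside; x towards the hooked end, z up. Black foot 84 (x) by 40 by 6 mm; on it a grey grip block 70 (x) by 16 mm (y), 6 to 62 mm up, gripped across its 16 mm from above. An 8 mm steel rod leaves its front, centre 42 mm up, runs level along x and at x = 140 mm bends straight down to the tip.
- hook_tip (a point): Lowest point of the hook's round 8 mm tip: 140 mm ahead (x) of the hook's origin and 1.5 mm above the plane of the foot's underside. Axes as those of the hook.
- mat: Fixed black mouse mat, 240 (x) by 200 (y) by 3 mm thick, lying on the desk. Origin: centre of its underside.
- flask: Bystander: blue drinking flask with a steel cap, 68 mm diameter, 210 mm high, standing. Origin: centre of its underside.
- mug: Bystander: white mug, 80 mm diameter, 90 mm high, handle to its +y. Origin: centre of its underside.
- puck: Bystander: white round charging puck, 72 mm diameter, 16 mm high. Origin: centre of its underside.

How it is judged:
By the outcome, as a careful person would: the job done as asked, in the order asked, and still so for the second after the job is handed in, with the robot touching nothing.
It also fails if it takes over 58 s, if anything falls off the work surface, if the arm or the gripper's body presses on something with over 40 N, if the wrist force passes 120 N, or if a joint passes its speed limit or range.

## Working session

There is one attempt and no reset: what is moved stays moved. The work goes in short steps, Python scripts to look and compute and a shell command to move; the robot and the scene stay as the last step left them, time stands still between calls to the robot, and variables do not carry over. Pictures are saved under pics/ and viewed, about 8 in all and at most 12, crops included, and the job is handed in when it is done.

```bash
mkdir -p pics; ls; cat > h.py <<'E'
import numpy as np, cv2
from rig import manip
def snap(n,fn=None):
    im=manip.get_image(n)
    if fn: cv2.imwrite('pics/'+fn,im['pixels'])
    return im
def cloud(im):
    K=np.array(im['intrinsics']);k1=im['k1'];h,w=im['depth'].shape
    u,v=np.meshgrid(np.arange(w),np.arange(h))
    xy=cv2.undistortPoints(np.stack([u.ravel(),v.ravel()],1).astype(float)[:,None],K,np.array([k1,0,0,0.]))[:,0]
    d=im['depth'].ravel()
    R,_=cv2.Rodrigues(np.array(im['rvec'],float));t=np.array(im['tvec'],float).ravel()
    P=(np.c_[xy*d[:,None],d]-t)@R
    P[d==0]=np.nan
    return P.reshape(h,w,3)
def ray(im,pts,z):
    K=np.array(im['intrinsics'])
    xy=cv2.undistortPoints(np.array(pts,float).reshape(-1,1,2),K,np.array([im['k1'],0,0,0.]))[:,0]
    R,_=cv2.Rodrigues(np.array(im['rvec'],float));t=np.array(im['tvec'],float).ravel()
    d=np.c_[xy,np.ones(len(xy))]@R; c=-R.T@t
    return c+d*((z-c[2])/d[:,2])[:,None]
def proj(im,P):
    q,_=cv2.projectPoints(np.array(P,float).reshape(-1,1,3),np.array(im['rvec'],float),np.array(im['tvec'],float),np.array(im['intrinsics'],float),np.array([im['k1'],0,0,0.]))
    return q[:,0]
E
python3 - <<'E'
from h import *
a=snap('top','t0.png');b=snap('side','s0.png')
for i in(a,b):
    R,_=cv2.Rodrigues(np.array(i['rvec'],float));print(-R.T@np.array(i['tvec']).ravel(),R.round(2).tolist(),i['intrinsics'],i['k1'])
print(manip.get_state())
E
```

```text
pics
[0.34065361 0.04255009 1.16878993] [[-0.04, -1.0, 0.0], [-0.98, 0.04, -0.21], [0.21, -0.01, -0.98]] [[432.91227371   0.         256.76788454]
 [  0.         432.91227371 195.9334491 ]
 [  0.           0.           1.        ]] -0.12764217139237874
[0.05767615 0.54780954 0.82457791] [[-0.69, -0.73, 0.0], [-0.53, 0.5, -0.68], [0.49, -0.47, -0.73]] [[356.24363003   0.         253.75964813]
 [  0.         356.24363003 194.83519633]
 [  0.           0.           1.        ]] 0.00036452506222589976
{'clock': 0.1, 'qpos': array([-1.46898250e+00,  2.76517222e-01,  1.50604271e+00, -6.52317597e-06,
        1.36074006e+00, -1.20975844e-01]), 'qd': array([-0.0003284 , -0.00085053, -0.00422215,  0.00013138, -0.00151115,
       -0.00114081]), 'effort': array([ 3.25898764e-04, -4.17701590e+01, -2.46405137e+01, -1.08356944e-04,
        5.83957153e-03, -1.15336289e-05]), 'position': array([ 0.12700127, -0.5602816 ,  0.23052011]), 'ee_rot': array([ 0.07800206,  0.70272736,  0.07920932, -0.7027203 ]), 'contact_force': array([-0.26151371, -0.3356468 ,  0.38098239]), 'moment': array([-0.02161687,  0.02524592, -0.03777303]), 'width': 0.08583740727427734}
```

View pics/t0.png

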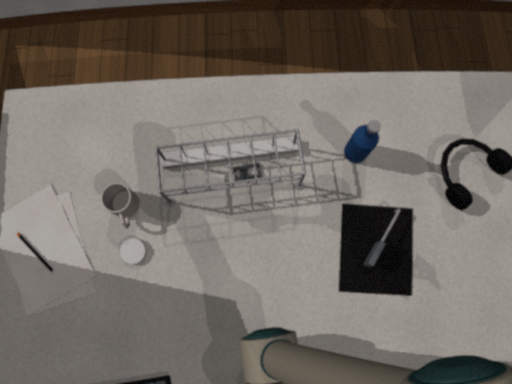

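View pics/s0.png

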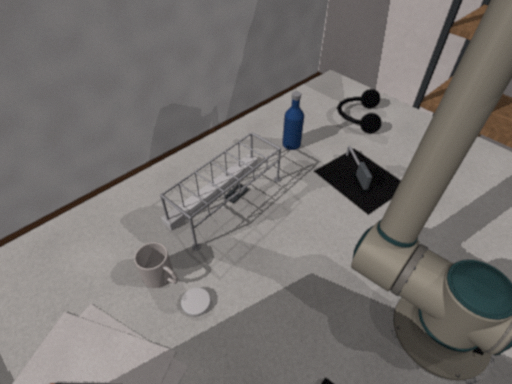

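The top view shows the guard at (160–303, 130–200), the frame behind it near (245,172), the hook on the mat with its grip at (372,255) and tip at (398,212). The flask is at (362,145), the mug at (117,198) and the puck at (132,251).

```bash
python3 - <<'E'
from h import *
a=snap('top');b=snap('side')
c=cv2.resize(a['pixels'][120:275,150:420],None,fx=2.9,fy=2.9,interpolation=cv2.INTER_CUBIC)
c=cv2.convertScaleAbs(c,alpha=1.5,beta=15)
cv2.imwrite('pics/t1.png',c)
c=cv2.resize(b['pixels'][130:260,150:400],None,fx=3.2,fy=3.2,interpolation=cv2.INTER_CUBIC)
cv2.imwrite('pics/s1.png',cv2.convertScaleAbs(c,alpha=1.5,beta=15))
P=cloud(a);np.save('/tmp/P.npy',P);Q=cloud(b);np.save('/tmp/Q.npy',Q)
for u,v in[(372,255),(370,262),(380,243),(398,212),(245,172),(200,250),(375,285),(132,251)]:print((u,v),P[v,u].round(4))
# hook grip: points in mat region z in 0.05..0.08
for n,X in(('top',P),('side',Q)):
    m=(X[...,2]>.05)&(X[...,2]<.075)&(X[...,0]>.3)&(X[...,0]<.62)&(X[...,1]<-.1)&(X[...,1]>-.45)
    p=X[m]
    print(n,m.sum(),p.mean(0) if m.sum() else '')
    if m.sum()>5:print(cv2.minAreaRect(p[:,:2].astype(np.float32)))
    m=(X[...,2]>.03)&(X[...,2]<.062)&(X[...,0]>.25)&(X[...,0]<.6)&(X[...,1]<-.15)&(X[...,1]>-.42)
    p=X[m];print(m.sum(),cv2.minAreaRect(p[:,:2].astype(np.float32)),p[:,2].max())
E
```

```text
(372, 255) [ 0.4067 -0.2595  0.0587]
(370, 262) [ 0.389  -0.2523  0.0603]
(380, 243) [ 0.4358 -0.2805  0.0682]
(398, 212) [ 0.5175 -0.3428  0.049 ]
(245, 172) [0.6524 0.0606 0.0122]
(200, 250) [0.4427 0.1891 0.0042]
(375, 285) [ 0.3295 -0.2754  0.0059]
(132, 251) [0.4449 0.3709 0.0172]
top 238 [ 0.42112697 -0.27688018  0.06190428]
((0.45223280787467957, -0.2984558045864105), (0.018008697777986526, 0.1711960881948471), 56.744422912597656)
203 ((0.45450806617736816, -0.2999478578567505), (0.018008697777986526, 0.17714187502861023), 56.744422912597656) 0.061951015527994945
side 131 [ 0.41272057 -0.26508714  0.06046249]
((0.4450113773345947, -0.28719788789749146), (0.017844757065176964, 0.14950838685035706), 57.619747161865234)
182 ((0.4569125473499298, -0.29567843675613403), (0.017984142526984215, 0.17794467508792877), 57.03810119628906) 0.061953527862502314
```

View pics/t1.png

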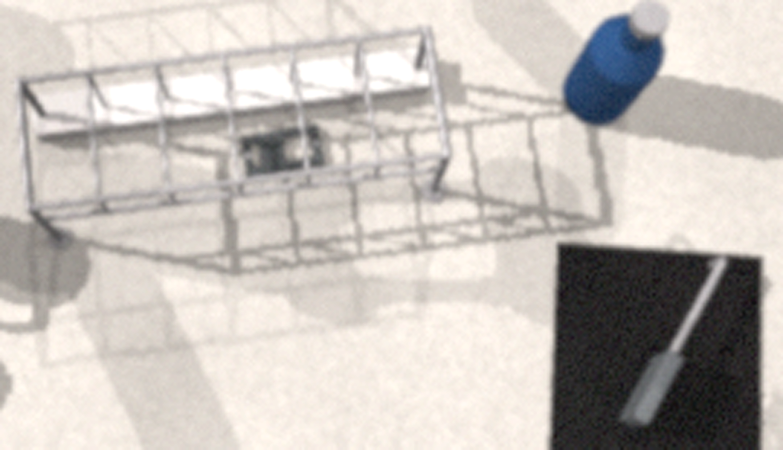

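View pics/s1.png

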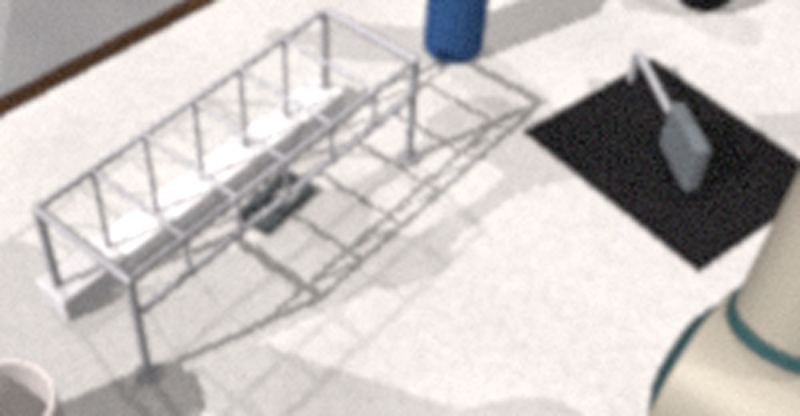

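The crops show the feet at top crop (60,236) and (437,192), and side crop (147,373) and (408,158). The frame is at about (240–327,125–176) in the top crop, with the dark strap left of its middle and a wider bright gap to the right (–y). Next I'll measure these.

```bash
python3 - <<'E'
from h import *
a=snap('top');b=snap('side')
def tc(p):p=np.array(p,float);return (p+.5)/2.9-.5+[150,120]
def sc(p):p=np.array(p,float);return (p+.5)/3.2-.5+[150,130]
ft=ray(a,tc([(60,236),(437,192)]),0.002);fs=ray(b,sc([(147,373),(408,158)]),0.002)
print('feet',ft.round(4).tolist(),fs.round(4).tolist())
P=cloud(a);Q=cloud(b)
# frame dark mask, top and side, on z=.008
for n,im,box in(('top',a,(230,150,266,184)),('side',b,(222,178,252,206))):
    x0,y0,x1,y1=box
    g=cv2.cvtColor(im['pixels'],cv2.COLOR_BGR2GRAY)[y0:y1,x0:x1]
    print(n);print('\n'.join(' '.join('%3d'%v for v in r) for r in g))
# hook rod/grip fit, using points above .03 both clouds
for X in(P,Q):
    m=(X[...,2]>.03)&(X[...,2]<.075)&(X[...,0]>.3)&(X[...,0]<.6)&(X[...,1]<-.18)&(X[...,1]>-.38)
    p=X[m];l=cv2.fitLine(p[:,:2].astype(np.float32),cv2.DIST_HUBER,0,.01,.01).ravel()
    d=l[:2]*np.sign(l[0]);s=(p[:,:2]-l[2:])@d
    print('dir',np.degrees(np.arctan2(d[1],d[0])),'ends',l[2:]+d*s.min(),l[2:]+d*s.max(),'len',np.ptp(s))
# mat
g=a['pixels'].max(2);m=(g<45).astype(np.uint8);m[:, :335]=0;m[:,420:]=0;m[:200]=0;m[300:]=0
pts=np.argwhere(m)[:,::-1];w=ray(a,pts,.003)[:,:2].astype(np.float32);print('mat',cv2.minAreaRect(w))
E
```

```text
feet [[0.5806, 0.2696, 0.002], [0.6094, -0.0912, 0.002]] [[0.5807, 0.2738, 0.002], [0.6103, -0.0822, 0.002]]
top
133 154 163 164 163 163 165 163 162 164 166 168 168 169 169 168 167 166 166 164 156 138 127 139 147 148 147 147 150 151 151 151 152 153 152 152
137 146 151 151 153 151 149 148 147 151 158 163 163 165 167 167 167 169 165 166 155 139 128 137 153 162 164 161 163 164 162 163 156 152 152 150
141 142 146 150 152 148 141 134 131 134 140 146 149 157 160 163 165 163 167 165 159 144 133 134 153 166 168 167 166 165 164 160 159 156 155 152
138 147 157 163 164 164 153 149 143 136 132 134 137 145 150 151 152 153 156 159 156 148 141 131 147 156 161 157 155 149 144 139 135 132 132 128
138 149 160 167 169 166 166 164 161 153 147 146 147 146 148 148 143 135 138 138 137 138 138 125 126 129 129 129 123 118 108 103  98  92  89  91
139 151 159 163 166 165 162 162 159 159 155 152 150 144 140 133 127 114 107 103 105 109 119 112  98  91  90  87  87  84  83  80  72  74  72  73
135 145 153 156 156 153 144 139 138 133 130 126 123 119 109  99  95  87  83  79  77  85 101 102  85  73  72  74  75  77  83
[... 6875 characters left out ...]
32 134 130 127 125 114  99  92  96 111
 88  85  83  84 117 141 148 146 140 126 102  92  97 113 122 130 131 129 134 131 134 133 134 131 127 121 111 106  96  96
 85  77  77  88 115 136 150 147 144 137 127 122 121 129 132 133 133 131 132 132 133 136 135 134 126 125 120 121 114  99
 96  99  95  92 103 117 131 139 133 134 132 132 132 133 132 134 133 132 131 135 134 136 135 130 126 123 122 126 122 121
dir -34.05391 ends [ 0.38170001 -0.24918452] [ 0.52860301 -0.3484731 ] len 0.17730964417556205
dir -35.327843 ends [ 0.38593376 -0.24302279] [ 0.52938992 -0.34470012] len 0.1758350075220912
mat ((0.42599982023239136, -0.2884190082550049), (0.19524124264717102, 0.23407606780529022), 83.54742431640625)
```

```bash
cat >> h.py <<'E'
from scipy.spatial.transform import Rotation as Ro
G0=np.array([.595,.0925]);gy=np.radians(4.66)
GR=np.array([[np.cos(gy),-np.sin(gy)],[np.sin(gy),np.cos(gy)]])
def tog(p):return (np.asarray(p)[...,:2]-G0)@GR
def fromg(p):return G0+GR@np.array(p)
def toolR(yaw,s=1): # tool x down, tool y = s*hook y
    y=s*np.array([-np.sin(yaw),np.cos(yaw),0]);x=np.array([0,0,-1.]);return Ro.from_matrix(np.c_[x,y,np.cross(x,y)])
def cur():
    s=manip.get_state();return np.array(s['position']),Ro.from_quat(np.roll(s['ee_rot'],-1)),s
def plan(p,R):
    p0,R0,s=cur();print('dpos cm',(R0.inv().apply(np.array(p)-p0)*100).round(2),'dr',(R0.inv()*R).as_rotvec().round(3))
E
python3 - <<'E'
from h import *
a=snap('top');b=snap('side')
c=ray(a,[(233,167),(235.3,180),(261,176.5),(258,163)],.008);print('frame corners guard',(tog(c)*1000).round(1).tolist(),'centre',(tog(c).mean(0)*1000).round(1),[np.linalg.norm(c[i]-c[i-1]).round(4) for i in range(4)])
print('strap top',(tog(ray(a,[(239.5,172.5),(247,171.5)],.008))*1000).round(1).tolist(),'gap top',(tog(ray(a,[(251.8,171.5)],.004))*1000).round(1),'gap side',(tog(ray(b,[(237.5,192)],.004))*1000).round(1))
c=ray(b,sc:=[(225,196),(239,186),(248,189),(233.5,202)],.008);print('side corners',(tog(c)*1000).round(1).tolist())
p,R,s=cur();print('axes cols',R.as_matrix().round(2).tolist())
yaw=np.radians(-34.7);o=np.array([.4117,-.2653])
for sg in(1,-1):plan([*o,.20],toolR(yaw,sg))
E
```

```text
frame corners guard [[74.0, -5.0], [36.2, -7.3], [37.6, -79.0], [77.1, -75.4]] centre [ 56.2 -41.7] [np.float64(0.0705), np.float64(0.0379), np.float64(0.0717), np.float64(0.0397)]
strap top [[56.1, -21.2], [56.4, -42.2]] gap top [[ 55.9 -55.5]] gap side [[ 55.9 -44.3]]
side corners [[70.3, -3.2], [67.9, -64.0], [37.5, -73.5], [33.1, -3.0]]
axes cols [[0.0, 0.22, -0.98], [0.0, -0.98, -0.22], [-1.0, -0.0, -0.0]]
dpos cm [  3.13 -22.53 -34.29] dr [-2.313 -0.     0.   ]
dpos cm [  3.13 -22.53 -34.29] dr [0.828 0.    0.   ]
```

```bash
python3 -m creep '{"delta_pos":[[1,-11,-17],[3.1,-22.5,-34.3],[3.1,-22.5,-34.3],[3.1,-22.5,-34.3],[3.1,-22.5,-34.3],[3.1,-22.5,-34.3],[3.1,-22.5,-34.3],[3.1,-22.5,-34.3],[3.1,-22.5,-34.3],[3.1,-22.5,-34.3]],"dr":[[0.15,0,0],[0.828,0,0],[0.828,0,0],[0.828,0,0],[0.828,0,0],[0.828,0,0],[0.828,0,0],[0.828,0,0],[0.828,0,0],[0.828,0,0]]}' 1 40
python3 - <<'E'
from h import *
plan([.4117,-.2653,.11],toolR(np.radians(-34.7),-1))
im=snap('side','s2.png')
print(proj(im,[[.4117,-.2653,.065]]))
E
```

```text
clock: 1.4
position: [0.4137, -0.2628, 0.2001]
ee_rot: [-0.21, 0.676, -0.209, -0.675]
contact_force: [-0.8, -0.8, -0.1]
width: 0.0853
dpos cm [9.01 0.33 0.02] dr [0.005 0.    0.001]
[[364.77409241 168.9796125 ]]
```

```bash
python3 -m creep '{"delta_pos":[[5,0.2,0],[10,0.2,0],[14,0.2,0],[16,0.2,0],[16.9,0.2,0],[16.9,0.2,0]],"dr":[[0,0,0],[0,0,0],[0,0,0],[0,0,0],[0,0,0],[0,0,0]]}' 
python3 -m creep '{"delta_pos":[[0,0,0],[0,0,0],[0,0,0],[0,0,0],[0,0,0],[0,0,0],[0,0,0],[0,0,0]],"dr":[[0,0,0],[0,0,0],[0,0,0],[0,0,0],[0,0,0],[0,0,0],[0,0,0],[0,0,0]]}' -1 60
python3 - <<'E'
from h import *
im=snap('side')
c=im['pixels'][110:230,300:440]
cv2.imwrite('pics/s3.png',cv2.resize(c,None,fx=4,fy=4,interpolation=cv2.INTER_CUBIC))
E
```

```text
clock: 2.05
position: [0.4098, -0.2679, 0.0306]
ee_rot: [0.211, -0.674, 0.211, 0.675]
contact_force: [-0.2, 1.0, 0.3]
width: 0.0855
clock: 2.85
position: [0.411, -0.2675, 0.0319]
ee_rot: [-0.21, 0.675, -0.211, -0.675]
contact_force: [-1.6, -0.2, 5.6]
width: 0.015
```

View pics/s3.png

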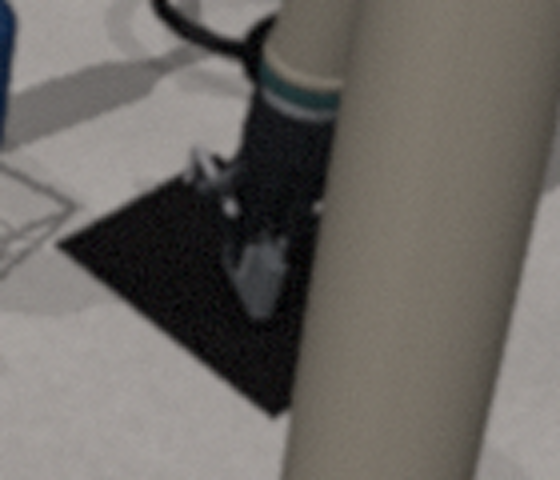

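Gripped at 15 mm: the grip block sits between the pads, and the rod points up-left at crop (205,165). I'll lift and plan the move to the front of the guard.

```bash
python3 -m creep '{"delta_pos":[[-1,0,0],[-3,0,0],[-6,0,0],[-8,0,0],[-8,0,0]],"dr":[[0,0,0],[0,0,0],[0,0,0],[0,0,0],[0,0,0]]}' 
python3 - <<'E'
from h import *
plan([*fromg([-.19,-.056]),.085],toolR(gy,-1))
E
```

```text
clock: 3.4
position: [0.4123, -0.2684, 0.1139]
ee_rot: [-0.21, 0.677, -0.211, -0.673]
contact_force: [0.1, -0.4, -2.4]
width: 0.0152
dpos cm [  2.78 -23.7   16.67] dr [-0.686 -0.006 -0.003]
```

```bash
python3 -m creep '{"delta_pos":[[0,-2,1.5],[0.5,-6,4],[1,-10,7],[1.5,-14,10],[2,-18,13],[2.5,-21,15],[2.8,-23,16.2],[2.8,-23.7,16.7],[2.8,-23.7,16.7],[2.8,-23.7,16.7]],"dr":[[-0.05,0,0],[-0.15,0,0],[-0.25,0,0],[-0.35,0,0],[-0.45,0,0],[-0.55,0,0],[-0.65,0,0],[-0.686,0,0],[-0.686,-0.006,-0.003],[-0.686,-0.006,-0.003]]}' 
python3 - <<'E'
from h import *
a=snap('top');b=snap('side')
p,R,s=cur();print(p,tog(p),R.as_matrix().round(3).tolist())
tip=p+np.array([.14*np.cos(gy),.14*np.sin(gy),-.0274]);qa=proj(a,[tip])[0];qb=proj(b,[tip])[0];print(tip,qa,qb)
def crop(im,q,f=4):
    x,y=int(q[0])-50,int(q[1])-60;c=cv2.resize(im['pixels'][y:y+120,x:x+100],None,fx=f,fy=f,interpolation=cv2.INTER_CUBIC);print(x,y);return c
cv2.imwrite('pics/m4.png',cv2.convertScaleAbs(np.hstack([crop(a,qa),crop(b,qb)]),alpha=1.4,beta=10))
E
```

```text
clock: 4.4
position: [0.4084, 0.0219, 0.083]
ee_rot: [-0.027, -0.705, -0.03, 0.708]
contact_force: [-0.4, 0.2, -1.7]
width: 0.0154
[0.40849896 0.02152629 0.08320555] [-0.19165063 -0.05558725] [[-0.005, 0.078, -0.997], [0.004, -0.997, -0.078], [-1.0, -0.004, 0.005]]
[0.54803617 0.03290026 0.05580555] [256.51340904 205.81160901] [266.05527901 195.69424799]
206 145
216 135
```

View pics/m4.png

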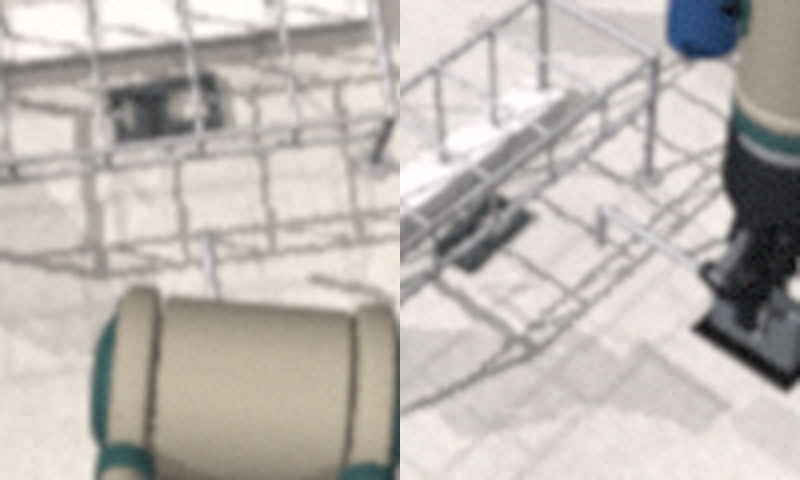

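The tip in the side view is at (266,195.5), matching the prediction of (266.1,195.7). The wider free gap is on the –y side, right of the strap. Now I'll lower and go in under the bar.

```bash
python3 -m creep '{"delta_pos":[[1.5,0,0],[3,0,0],[4.1,0,0],[4.1,0,0],[4.1,0,0]],"dr":[[0,0,0],[0,0,0],[0,0,0],[0,0,0],[0,0,0]]}' 
python3 -m creep '{"delta_pos":[[0,0,-1.5],[0,0,-3.5],[0,0,-5.5],[0,0,-7.5],[0,0,-9],[0,0,-10],[0,0,-10.6],[0,0,-10.6],[0,0,-10.6]],"dr":[[0,0,0],[0,0,0],[0,0,0],[0,0,0],[0,0,0],[0,0,0],[0,0,0],[0,0,0],[0,0,0]]}' 
python3 - <<'E'
from h import *
a=snap('top');b=snap('side')
p,R,s=cur();print(p,s['contact_force'],s['moment']);f=-R.as_matrix()[:,2]
tip=p+.14*f+[0,0,-.0274];print('tip',tip,tog(tip));qa=proj(a,[tip])[0];qb=proj(b,[tip])[0];print(qa,qb)
def crop(im,q,f=5):
    x,y=int(q[0])-40,int(q[1])-40;c=cv2.resize(im['pixels'][y:y+80,x:x+80],None,fx=f,fy=f,interpolation=cv2.INTER_CUBIC);print(x,y);return c
cv2.imwrite('pics/m5.png',cv2.convertScaleAbs(np.hstack([crop(a,qa),crop(b,qb)]),alpha=1.4,beta=10))
E
```

```text
clock: 5.0
position: [0.4083, 0.0221, 0.0424]
ee_rot: [-0.026, -0.705, -0.029, 0.708]
contact_force: [0.3, -0.8, -2.7]
width: 0.0153
clock: 5.9
position: [0.5129, 0.0314, 0.0417]
ee_rot: [-0.027, -0.704, -0.03, 0.709]
contact_force: [0.2, 0.4, -1.4]
width: 0.0154
[0.51265771 0.03141521 0.04173286] [ 0.2244051  -0.21589036 -2.14382386] [-0.00527935 -0.03074618 -0.00326915]
tip [0.65219886 0.04271253 0.0135355 ] [ 0.05296492 -0.05426988]
[251.45836443 171.67852962] [240.25747317 188.68635266]
211 131
200 148
```

View pics/m5.png

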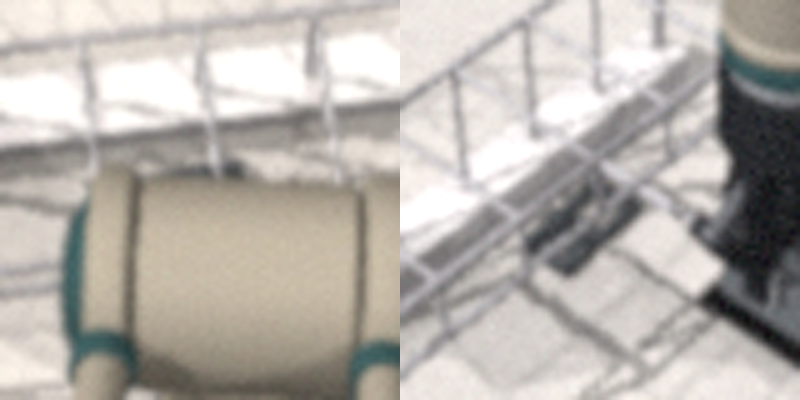

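```bash
python3 -m creep '{"delta_pos":[[0,0.25,0],[0.15,0.25,0],[0.3,0.25,0],[0.4,0.25,0],[0.5,0.25,0],[0.6,0.25,0],[0.7,0.25,0],[0.75,0.25,0],[0.75,0.25,0]],"dr":[[0,0,0],[0,0,0],[0,0,0],[0,0,0],[0,0,0],[0,0,0],[0,0,0],[0,0,0],[0,0,0]]}' 
python3 - <<'E'
from h import *
p,R,s=cur();print(p,tog(p),s['contact_force'],s['moment'])
E
```

```text
clock: 6.9
position: [0.5138, 0.029, 0.0342]
ee_rot: [-0.027, -0.705, -0.03, 0.708]
contact_force: [-0.8, -0.6, -1.8]
width: 0.0157
[0.51376587 0.02896062 0.03418114] [-0.08612771 -0.05672966] [-0.76126454 -0.57604564 -1.82106581] [ 0.00933405  0.01144082 -0.00091986]
```

```bash
python3 -m creep '{"delta_pos":[[0.1,0,0],[0.2,0,0],[0.3,0,0],[0.35,0,0],[0.35,0,0]],"dr":[[0,0,0],[0,0,0],[0,0,0],[0,0,0],[0,0,0]]}' 
python3 - <<'E'
from h import *
p,R,s=cur();print(p,tog(p),s['contact_force'],s['moment'],R.as_matrix()[:,2])
E
```

```text
clock: 7.4
position: [0.5137, 0.029, 0.0307]
ee_rot: [-0.027, -0.705, -0.03, 0.708]
contact_force: [0.1, 0.4, -2.3]
width: 0.015
[0.51373956 0.02896814 0.03067447] [-0.08615332 -0.05672003] [ 0.10447256  0.42499509 -2.33402164] [-0.00139012  0.03306754 -0.01722309] [-0.99672626 -0.08070881  0.00478071]
```

No contact at tip height ~3 mm, so the tip is in the opening. Drawing slowly.

```bash
python3 -m creep '{"delta_pos":[[0,0,0.4],[0,0,1],[0,0,1.7],[0,0,2.5],[0,0,3.3],[0,0,4.1],[0,0,4.9],[0,0,5.7],[0,0,6.5],[0,0,7]],"dr":[[0,0,0],[0,0,0],[0,0,0],[0,0,0],[0,0,0],[0,0,0],[0,0,0],[0,0,0],[0,0,0],[0,0,0]]}' 
python3 - <<'E'
from h import *
b=snap('side')
p,R,s=cur();print(p,s['contact_force'],s['moment']);f=-R.as_matrix()[:,2]
tip=p+.14*f+[0,0,-.0274];print('tip',tip,tog(tip));qb=proj(b,[tip])[0];print(qb)
def crop(im,q,f=5):
    x,y=int(q[0])-60,int(q[1])-50;c=cv2.resize(im['pixels'][y:y+100,x:x+120],None,fx=f,fy=f,interpolation=cv2.INTER_CUBIC);print(x,y);return c
cv2.imwrite('pics/m6.png',cv2.convertScaleAbs(crop(b,qb),alpha=1.4,beta=10))
E
```

```text
clock: 8.4
position: [0.443, 0.0233, 0.0311]
ee_rot: [-0.027, -0.705, -0.03, 0.708]
contact_force: [1.3, 0.4, -1.6]
width: 0.0154
[0.44214299 0.02332677 0.03101926] [-0.97276348 -0.14451887 -1.4578154 ] [-0.04207123 -0.00657057 -0.04047324]
tip [0.58168417 0.03461767 0.00273774] [-0.01797433 -0.05660918]
[257.5322436  201.79658826]
197 151
```

View pics/m6.png

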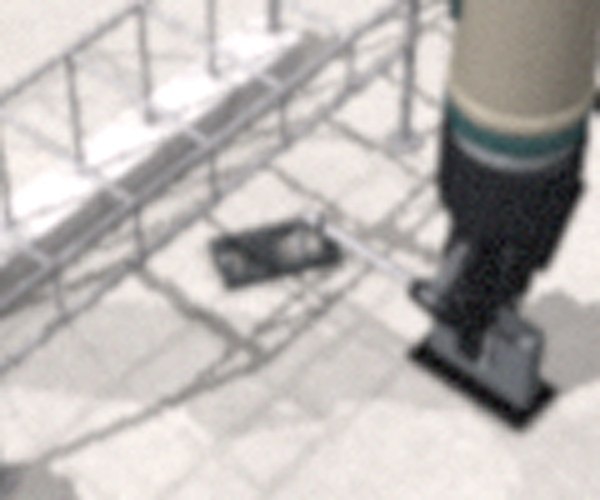

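The frame follows the hook, at crop (210–345, 215–285), somewhat rotated. Draw on another 10 cm.

```bash
python3 -m creep '{"delta_pos":[[0,0,0.7],[0,0,1.7],[0,0,2.8],[0,0,4],[0,0,5.2],[0,0,6.4],[0,0,7.6],[0,0,8.8],[0,0,9.7],[0,0,10]],"dr":[[0,0,0],[0,0,0],[0,0,0],[0,0,0],[0,0,0],[0,0,0],[0,0,0],[0,0,0],[0,0,0],[0,0,0]]}' 
python3 - <<'E'
from h import *
b=snap('side')
p,R,s=cur();print(p,s['contact_force'],s['moment']);f=-R.as_matrix()[:,2]
tip=p+.14*f+[0,0,-.0274];print('tip',tip,tog(tip));qb=proj(b,[tip])[0];print(qb)
def crop(im,q,f=5):
    x,y=int(q[0])-60,int(q[1])-60;c=cv2.resize(im['pixels'][y:y+100,x:x+120],None,fx=f,fy=f,interpolation=cv2.INTER_CUBIC);print(x,y);return c
cv2.imwrite('pics/m7.png',cv2.convertScaleAbs(crop(b,qb),alpha=1.4,beta=10))
E
```

```text
clock: 9.45
position: [0.343, 0.0153, 0.0316]
ee_rot: [-0.027, -0.705, -0.03, 0.708]
contact_force: [0.8, 0.7, -2.3]
width: 0.0152
[0.34306477 0.01525027 0.03156969] [-0.0799969   0.19027508 -0.98499145] [ 0.07144811  0.0154711  -0.0284404 ]
tip [0.48260858 0.026518   0.00341986] [-0.11738045 -0.0566329 ]
[282.63830288 218.41830344]
222 158
```

View pics/m7.png

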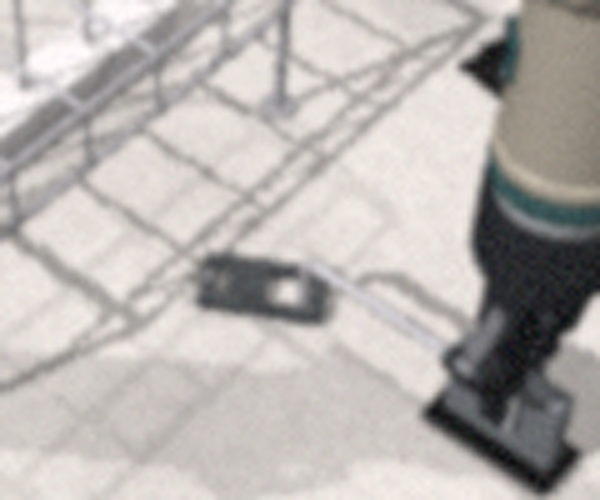

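The frame at crop (200–330, 255–320) is well in front of the guard. I'll ease off and lift the hook straight out.

```bash
python3 -m creep '{"delta_pos":[[0,0,-0.2],[0,0,-0.3],[-0.3,0,-0.3],[-0.7,0,-0.3],[-1.2,0,-0.3],[-2,0,-0.3],[-4,0,-0.3],[-6,0,-0.3],[-7.5,0,-0.3],[-7.5,0,-0.3]],"dr":[[0,0,0],[0,0,0],[0,0,0],[0,0,0],[0,0,0],[0,0,0],[0,0,0],[0,0,0],[0,0,0],[0,0,0]]}' 
python3 - <<'E'
from h import *
b=snap('side')
y0,x0=170,240
g=cv2.cvtColor(b['pixels'],cv2.COLOR_BGR2GRAY)[195:228,255:295];m=(g<72).astype(np.uint8)
n,l,st,c=cv2.connectedComponentsWithStats(m,connectivity=8);i=1+st[1:,4].argmax();print(st[i],c[i]+[255,195])
v,u=np.nonzero(l==i);w=ray(b,np.c_[u+255,v+195],.006);gw=tog(w);print('guard x range',gw.min(0),gw.max(0),cv2.minAreaRect(gw.astype(np.float32)))
plan([.411,-.2675,.108],toolR(np.radians(-34.7),-1))
E
```

```text
clock: 10.5
position: [0.3496, 0.0149, 0.1087]
ee_rot: [0.027, 0.707, 0.03, -0.706]
contact_force: [2.2, 0.4, -2.4]
width: 0.0152
[  7  14  26  14 189] [273.08994709 215.11640212]
guard x range [-0.13202067 -0.08298679] [-0.05375902 -0.01523444] ((-0.0926939845085144, -0.047923918813467026), (0.07395602017641068, 0.04033641517162323), 30.277280807495117)
dpos cm [-0.16 28.66 -3.94] dr [0.686 0.003 0.003]
```

The frame measures 74×40 mm lying flat, all of it 54–132 mm in front of the guard. Returning the hook.

```bash
python3 -m creep '{"delta_pos":[[0,2,-0.3],[0,6,-0.8],[0,10,-1.4],[0,14,-2],[0,18,-2.5],[0,22,-3],[0,25.5,-3.5],[0,27.7,-3.8],[0,28.7,-3.9],[0,28.7,-3.9]],"dr":[[0.05,0,0],[0.15,0,0],[0.25,0,0],[0.35,0,0],[0.45,0,0],[0.55,0,0],[0.63,0,0],[0.686,0.003,0.003],[0.686,0.003,0.003],[0.686,0.003,0.003]]}' 
python3 - <<'E'
from h import *
plan([.411,-.2675,.038],toolR(np.radians(-34.7),-1))
E
```

```text
clock: 11.55
position: [0.4095, -0.2678, 0.1044]
ee_rot: [0.211, -0.673, 0.21, 0.677]
contact_force: [0.4, 0.8, -2.7]
width: 0.0152
dpos cm [ 6.64 -0.11 -0.14] dr [ 0.     0.004 -0.001]
```

```bash
python3 -m creep '{"delta_pos":[[1.5,0,0],[3.5,-0.1,-0.1],[5.2,-0.1,-0.1],[6.2,-0.1,-0.1],[6.6,-0.1,-0.1],[6.8,-0.1,-0.1],[7.0,-0.1,-0.1],[7.1,-0.1,-0.1],[7.1,-0.1,-0.1]],"dr":[[0,0,0],[0,0.004,0],[0,0.004,0],[0,0.004,0],[0,0.004,0],[0,0.004,0],[0,0.004,0],[0,0.004,0],[0,0.004,0]]}' 
python3 - <<'E'
from h import *
p,R,s=cur();print(p,s['contact_force'],s['moment'],R.as_matrix()[:,0])
E
```

```text
clock: 12.45
position: [0.4112, -0.2676, 0.0344]
ee_rot: [-0.21, 0.676, -0.211, -0.674]
contact_force: [0.3, 0.2, -2.0]
width: 0.0152
[ 0.41115562 -0.26763843  0.03435687] [ 0.26295963  0.16745198 -1.97370885] [ 0.05600356 -0.00201969  0.01233276] [ 9.94570380e-04 -2.05604418e-03 -9.99997392e-01]
```

Lower the last 2–3 mm to contact.

```bash
python3 -m creep '{"delta_pos":[[0.1,0,0],[0.2,0,0],[0.25,0,0],[0.28,0,0],[0.28,0,0]],"dr":[[0,0,0],[0,0,0],[0,0,0],[0,0,0],[0,0,0]]}' 
python3 - <<'E'
from h import *
p,R,s=cur();print(p,s['contact_force'],s['moment'])
E
```

```text
clock: 12.95
position: [0.411, -0.2676, 0.0319]
ee_rot: [-0.21, 0.675, -0.211, -0.675]
contact_force: [-1.8, 0.8, 4.2]
width: 0.0151
[ 0.41100573 -0.26762644  0.03186108] [-1.78317459  0.79975179  4.21133247] [ 0.21861957  0.18645535 -0.00919443]
```

Contact (force risen by about 6 N, same height as at the grasp). Release, back off upward, and look.

```bash
python3 -m creep '{"delta_pos":[[0,0,0],[0,0,0],[0,0,0],[0,0,0],[0,0,0],[0,0,0],[0,0,0],[0,0,0]],"dr":[[0,0,0],[0,0,0],[0,0,0],[0,0,0],[0,0,0],[0,0,0],[0,0,0],[0,0,0]]}' 1
python3 -m creep '{"delta_pos":[[-1,0,0],[-3,0,0],[-7,0,0],[-11,0,0],[-15,0,0],[-17,0,0],[-17,0,10],[-17,0,15],[-17,0,20],[-17,0,20]],"dr":[[0,0,0],[0,0,0],[0,0,0],[0,0,0],[0,0,0],[0,0,0],[0,0,0],[0,0,0],[0,0,0],[0,0,0]]}' 
python3 - <<'E'
from h import *
a=snap('top');b=snap('side')
p,R,s=cur();print(p,s['contact_force'],s['qpos'],s['width'])
X=cloud(b)
m=(X[...,2]>.03)&(X[...,2]<.08)&(X[...,0]>.3)&(X[...,0]<.6)&(X[...,1]<-.18)&(X[...,1]>-.38);q=X[m];print('hook top',len(q),q[:,2].max(),cv2.minAreaRect(q[:,:2].astype(np.float32)))
c=np.hstack([a['pixels'][100:350,90:440],b['pixels'][60:310,130:430]])
cv2.imwrite('pics/e8.png',cv2.convertScaleAbs(cv2.resize(c,None,fx=1.23,fy=1.23),alpha=1.3,beta=10))
E
```

```text
clock: 13.75
position: [0.4109, -0.2675, 0.0312]
ee_rot: [-0.21, 0.675, -0.211, -0.675]
contact_force: [1.4, 0.1, -0.2]
width: 0.0854
clock: 14.75
position: [0.2447, -0.1521, 0.2013]
ee_rot: [-0.21, 0.675, -0.211, -0.675]
contact_force: [-0.3, -0.1, 0.1]
width: 0.0853
[ 0.24085083 -0.14828089  0.20045997] [-0.20667198 -0.61016639 -0.9210759 ] [-7.98123733e-01 -1.65538575e-01  2.06458878e+00 -1.29428188e-03
  1.24549752e+00  1.37865147e+00] 0.08546204012667037
hook top 253 0.06766978143239011 ((0.4553729295730591, -0.2968730330467224), (0.019674401730298996, 0.1771470308303833), 53.949317932128906)
```

View pics/e8.png

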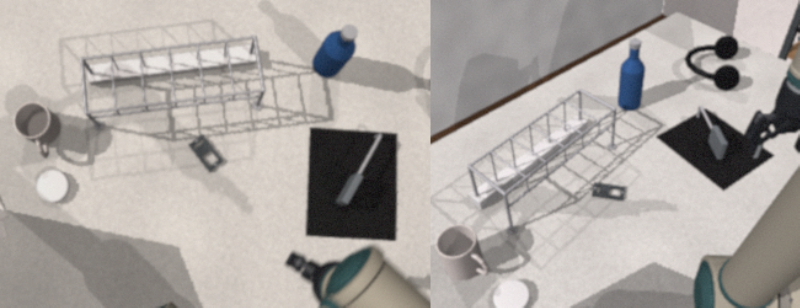

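The frame lies flat in front of the guard, at (207,155) in the left half. The hook stands on the mat at (355,180), and the flask, mug and puck look unmoved. Handing in.

```bash
python3 -c "
from rig import manip
print(manip.sign_off())"
```

```text
the job is handed in; nothing more can be done
None
```

The job is done and handed in at about 15 s on the robot's clock, against a limit of 58 s. I took the hook and let its tip down into the free gap on the –y side of the strap. There was no contact force on the way down. I then drew the frame out 17 cm, lifted the hook clear, stood it back on the mat and let go.

**Frame:** it measured 74 × 40 mm in the side view, flat, and 54 to 132 mm in front of the guard. It turned about 30° while being drawn, because the gap was off-centre.

**Hook:** it stands upright within about 1–2 mm of where it started, with a top height of about 65 mm including the mat. The fitted heading came out about 3° different from the start (53.9° against 57.0°). I take that as picture noise.

**Flask, mug and puck:** they look untouched in the last pictures, though I only compared them by eye.

**Robot:** the gripper was open and clear of everything. The readings I took of the force on the tool stayed within about 6 N. No check failed.

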